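# Dispense one cake board and nudge it into the angle stop

### The arm

A 7-joint arm with a two-finger parallel gripper is mounted at the origin on a cart in front of the work surface, level with it; the furniture and walls round the work are solid. World frame = base frame: x ahead of the robot, y to its left, z up, the work surface at z = 0. Lengths are in mm, angles in degrees, forces in N, time in s.
With the tool pointing down it reaches from about 425 to 1025 mm from the base axis. Payload 9.4 kg.
Tool frame: the origin (TCP) lies midway between the tips of the shut fingers; the grasp point (between the pads) lies 19 mm behind it (ctrl.tcp_to_grasp is the distance from the TCP to the grasp point, in mm); z points along the fingers, y is the direction in which the jaws open and shut (so a half turn about z gives the same grasp; the last joint's range is limited). The gripper opens to 93 mm and grips with 3 to 60 N. Pads are 15 mm wide; open, the fingers measure 128 mm over their backs; the gripper's body (75 mm by 188 mm) begins 65 mm behind the grasp point.
Start: joints at [-70.514, 34.337, -0.143, 91.639, 0.103, 54.024, -4.572], TCP at [293.512, 662.929, 180.918] pointing down, gripper open.
Joint ranges: [-147.43, 147.43], [-19.82, 112.94], [-74.19, 73.91], [6.32, 146.72], [-59.91, 239.91], [6.04, 106.73], [-150.56, 150.56]. Speed limits (degrees/s): [127.2, 127.2, 172.46, 172.46, 180, 180, 180].

### API

Orientations are given as [roll, pitch, yaw] about the fixed x, y, z axes, in that order (R = Rz(yaw) Ry(pitch) Rx(roll)).
In Python, from station import ctrl gives the robot as it stands.
- The arm moves only by the tool play_rows, never from a script. Its argument "increments" is a list that holds one entry, the list of rows, each a list of 4 numbers: the shift along the world's x, y, z in cm, then the turn about the world's z in rad. A call has 1 to 10 rows; each row shifts and turns the commanded pose from where the row before left it; what a row does not reach is not made up. A row lasts 1/10 s, in which the tool goes at most 50 mm and 8.59 degrees, less where a joint would pass 70% of its speed; a pose out of reach is approached as far as the arm can. A call is refused whole if a number of a shift passes 5 or a number of a turn 0.15, either way. A call with a gripper value outside its range is refused whole. "grip" is the closure in counts, from 0 (fully open) to 255 (shut), set as the call begins (left out, the last holds). The fingers move at their own pace and stop on an object; the grip force is fixed at half the most. Time passes only in rows, so rows that do not move let the fingers close. It gives the time, the measured TCP pose, the force and the opening at its end, in the units of the state.
- ctrl.sense(): the state, without advancing time (a new reading comes with each control period).
- ctrl.snapshot(name): name is "scene" or "side" or "wrist"; returns (picture, depth): 420x560x3 uint8, red, green, blue; 420x560 float32, mm along the optical axis (not along the pixel's ray), 0 where there is no reading.
- ctrl.camera_params(name): a dict with "camera_matrix" (3x3 intrinsics, pixels), "R" (3x3) and "t" (3): a world point X has camera coordinates R X + t; the wrist camera has in their place "hand_eye" (4x4, takes a point from camera to tool coordinates, whose origin is the TCP and whose axes are the flange's). Camera axes: x right, y down, z forward; pixel columns grow to the right and rows downward; lengths in mm; the calibration is good to about 2 mm. A picture is of the moment at which its call begins: read the wrist's pose just before it. camera_params takes no time and is no camera call.
- ctrl.finish_job(): hands the job in, once; it reports no verdict.
The state is a dict: "clock": time; "joint_positions": joint angles; "joint_vel": joint speeds; "joint_efforts": joint torques, N m; "eef_pos": TCP position; "tcp_rot": TCP orientation; "force": force on the tool from outside, world axes, zero at the start; "wrist_torque": the same for the moment, N m; "grip_width": opening from 0.0 (shut) to 1.0 (fully open).
Only numpy, scipy, OpenCV 4.12 (cv2) and the standard library are available. Lean on these libraries where they do the work, as an engineer would, in place of code of your own. Each camera call takes 0.05 s, during which the arm holds its last target.

### The job

Press the red plunger of the cake-board dispenser all the way down once and let it come up again, so that a single gold board slides out onto the table. Then push that board aside along the table into the dark steel angle stop until it rests against both walls of the V. Only push it, never lift it off the table; leave the other boards in the magazine, and do not disturb the things standing around.

Things in the scene. Friction and masses are not known exactly. Their poses are not given: they have to be found in the camera images.
- plunger (a joint): the dispenser's red plunger: 0 = up (sprung), 0.032 m = fully down at its stop. Pressed straight down; the spring takes about 5 N at first and 10 N at the bottom, and lifts it by itself within about half a second when let go. Each mm drives the flat pusher blade 3 mm towards the outlet, 96 mm in all
- plunger_top (a point): centre of the flat top of the red round plunger cap (42 mm across), 111 mm above the table when up, 79 mm when down. Nothing stands higher on the dispenser
- dispenser: cake-board dispenser fixed to the table. White open-topped magazine 72 x 74 mm, 42 mm high (57 at its back wall); blue housing behind it to x = +150 mm, 60 mm high; feet 51 mm to each side. Origin: on the magazine's axis at table level; -x points out of the outlet. No floor: the lowest board lies on the table; one full press slides it out, then the next drops. A second press ejects a second board
- outlet (a point): point on the table 93 mm in front of the magazine's axis, where the centre of a board ejected slowly comes to lie; a fast press shoots it farther
- board_1: round gold cake board, 60 mm across, 10 mm thick, about 30 g: the lowest of the stack, the one to be dispensed. Origin: centre of its underside, z up
- board_2: middle board of the stack, same size and origin; stays in the magazine and drops 10 mm to the table once board_1 is out and the plunger is up
- board_3: top board of the stack, same size; stays in the magazine
- angle_stop: dark steel angle stop fixed on the table: two walls 16 mm high, 6 mm thick, 100 mm long, meeting in a V of 70 degrees, no floor; a blue block sits behind the corner. Origin: on the table where the centre of a board lies when it touches both walls; the corner is 52 mm from it along -y, the open mouth faces +y (walls end 30 mm in +y, 115 mm apart)
- seat (a point): same point as the angle stop's origin: centre of a board that touches both walls
- piping_nozzle_2: steel piping nozzle standing on its wide end, 32 mm across, 40 mm high; loose bystander, origin at the centre of its underside
- piping_nozzle_1: steel piping nozzle standing on its wide end, 36 mm across, 46 mm high; loose bystander, origin at the centre of its underside
- piping_nozzle_3: steel piping nozzle standing on its wide end, 39 mm across, 50 mm high; loose bystander, origin at the centre of its underside
- tape_roll: roll of beige tape lying flat, 98 mm across, 25 mm high; loose bystander, origin at the centre of its underside
- marker: black and white marker pen lying flat, 142 mm long along its y, 17 mm thick; loose bystander, origin at the centre of its underside
Mind the look-alikes: they are no part of the job. What is shaped like the board_3 but blue or green is not meant.

How it is judged:
By the outcome, as a careful person would: the job done as asked, in the order asked, and still so for the second after the job is handed in, with the robot touching nothing.
It also fails if it takes over 67 s, if anything falls off the work surface, if the arm or the gripper's body presses on something with over 40 N, if the wrist force passes 120 N, or if a joint passes its speed limit or range.

## Working session

There is one attempt and no reset: what is moved stays moved. The work goes in short steps, Python scripts to look and compute and a tool call to move; the robot and the scene stay as the last step left them, time stands still between calls to the robot, and variables do not carry over. Pictures are saved under pics/ and viewed, and the job is handed in when it is done.

Besides the shell and the picture viewer there is one more tool, called after ">>>" by a JSON object that holds its "method" and its "body". play_rows: Moves the arm, as the interface text tells. Its arguments: {"type":"object","properties":{"increments":{"type":"array"},"grip":{"type":"number"}},"required":["increments"]}

```bash
mkdir -p pics; ls; cat > h.py <<'E'
import numpy as np, cv2
from station import ctrl
def snap(n,f):
    s=ctrl.sense(); im,d=ctrl.snapshot(n); cv2.imwrite('pics/'+f+'.png',im[:,:,::-1]); np.savez('pics/'+f+'.npz',im=im,d=d,eef=s['eef_pos'],rot=s['tcp_rot']); return im,d
def load(f):
    z=np.load('pics/'+f+'.npz'); return z['im'],z['d']
def pts(n,d):
    p=ctrl.camera_params(n); K=np.array(p['camera_matrix']); R=np.array(p['R']); t=np.array(p['t'])
    v,u=np.mgrid[:d.shape[0],:d.shape[1]]
    c=np.stack([(u-K[0,2])/K[0,0]*d,(v-K[1,2])/K[1,1]*d,d],-1)
    return (c-t)@R
E
python3 - <<'E'
from h import *
print(ctrl.sense())
for n in('scene','side'): snap(n,n+'0'); p=ctrl.camera_params(n); print(n,-np.array(p['R']).T@np.array(p['t']))
E
```

```text
pics
{'clock': 0.0, 'joint_positions': array([-70.51302328,  34.38492591,  -0.1458759 ,  91.67958388,
         0.10415723,  54.02319086,  -4.57241314]), 'joint_vel': array([-0.04237767,  0.07392338, -0.08093299, -0.00649598,  0.03948371,
       -0.01857497,  0.05252809]), 'joint_efforts': array([ 7.42149928e-05, -7.65042043e+01,  1.49721667e+00, -2.52356493e+01,
       -5.24664496e-02,  1.67642708e-02,  1.16958599e-04]), 'eef_pos': array([293.32295194, 662.43185029, 180.06321064]), 'tcp_rot': array([-1.79912852e+02,  8.78806353e-03,  1.56122318e+02]), 'force': array([-0.18401476,  0.87696583,  0.36025189]), 'wrist_torque': array([-0.01659198, -0.03516622, -0.06675255]), 'grip_width': 0.9990961820307307}
scene [  -49.25035987 -1004.89717194   846.84716378]
side [507.99872899 835.77773078 749.05921954]
```

View pics/scene0.png

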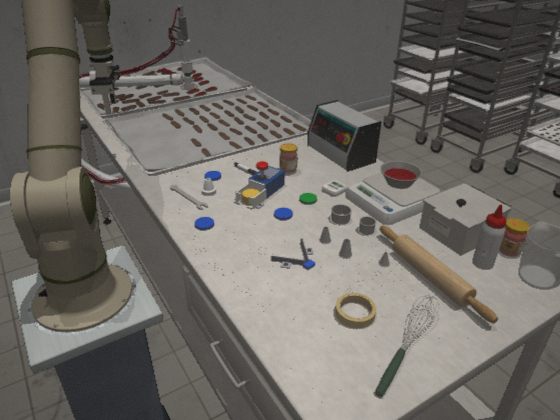

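View pics/side0.png

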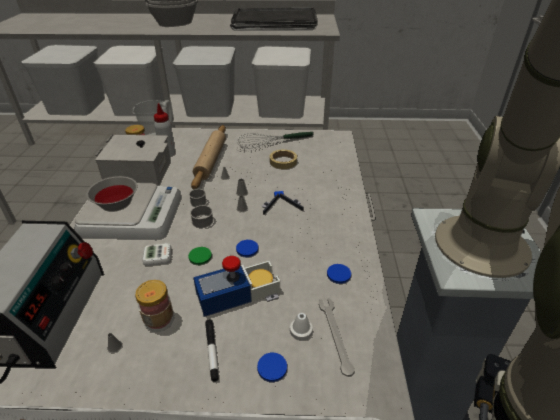

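The scene view shows the dispenser at about (262,187), with the red plunger at (262,166) and the gold stack at (250,196). The angle stop is at (300,258). In the side view the plunger is at (231,263), the stack at (262,277) and the stop at (282,200). Blue and green look-alike discs lie around them. Next I'll measure from enlarged crops.

```bash
python3 - <<'E'
from h import *
im,d=load('side0'); c=im[180:320,180:370]; a=cv2.resize(c[:,:,::-1],None,fx=4,fy=4,interpolation=cv2.INTER_CUBIC); cv2.imwrite('pics/c_side.png',a)
P=pts('side',d)
im2,d2=load('scene0'); c=im2[145:285,180:370]; cv2.imwrite('pics/c_scene.png',cv2.resize(c[:,:,::-1],None,fx=4,fy=4,interpolation=cv2.INTER_CUBIC))
for n,i,dd in(('side',im,d),('scene',im2,d2)):
    Q=pts(n,dd); h=cv2.cvtColor(i,cv2.COLOR_RGB2HSV).astype(int); ok=(dd>0)&(Q[...,0]>350)&(Q[...,0]<900)&(abs(Q[...,1])<450)&(Q[...,2]<160)&(Q[...,2]>-10)
    for nm,m in(('red',((h[...,0]<6)|(h[...,0]>174))&(h[...,1]>150)&(h[...,2]>60)),('gold',(h[...,0]>15)&(h[...,0]<32)&(h[...,1]>120)&(h[...,2]>80)),('blue',(h[...,0]>105)&(h[...,0]<130)&(h[...,1]>120)&(h[...,2]>30)),('green',(h[...,0]>50)&(h[...,0]<80)&(h[...,1]>120))):
        k,l,st,ce=cv2.connectedComponentsWithStats((m&ok).astype(np.uint8))
        for j in range(1,k):
            if st[j,4]>25:
                q=Q[l==j]; print(n,nm,st[j,4],ce[j].round(),np.median(q,0).round(),q.min(0).round(),q.max(0).round())
E
```

```text
side red 200 [231. 263.] [640. 204. 110.] [622. 181. 104.] [661. 219. 114.]
side gold 74 [197. 178.] [ 814. -236.   39.] [ 806. -284.   24.] [ 828. -201.   43.]
side gold 314 [260. 277.] [582. 167.  30.] [552. 126.   7.] [608. 199.  33.]
side gold 510 [150. 291.] [799. 279.  98.] [768. 248.  89.] [830. 312. 102.]
side blue 31 [278. 193.] [ 554. -204.   12.] [ 542. -215.    5.] [ 567. -189.   18.]
side blue 296 [247. 248.] [626.  47.  10.] [599.  13.   3.] [656.  76.  13.]
side blue 364 [339. 273.] [391. 129.  10.] [362.  96.   2.] [419. 156.  13.]
side blue 1264 [224. 294.] [655. 237.  48.] [601. 165.   2.] [730. 267.  97.]
side blue 670 [272. 367.] [542. 387.  10.] [513. 355.   0.] [571. 414.  14.]
side green 299 [200. 255.] [746.  81.  10.] [718.  47.   4.] [775. 108.  14.]
scene red 60 [262. 165.] [639. 192. 109.] [622. 176. 105.] [657. 213. 112.]
scene gold 121 [289. 148.] [797. 273.  97.] [767. 246.  88.] [830. 311. 101.]
scene gold 132 [249. 194.] [576. 171.  28.] [550. 151.   6.] [610. 202.  35.]
scene blue 105 [213. 175.] [544. 382.   9.] [515. 351.   4.] [572. 413.  14.]
scene blue 76 [271. 178.] [660. 179.  57.] [622. 154.  52.] [726. 210.  61.]
scene blue 146 [283. 213.] [626.  41.   9.] [598.  12.   4.] [655.  73.  14.]
scene blue 169 [204. 222.] [390. 124.   9.] [362.  95.   3.] [418. 156.  14.]
scene blue 55 [309. 263.] [ 552. -208.   11.] [ 536. -220.    5.] [ 569. -195.   16.]
scene green 122 [308. 197.] [747.  77.   9.] [718.  50.   4.] [774. 107.  14.]
```

View pics/c_side.png

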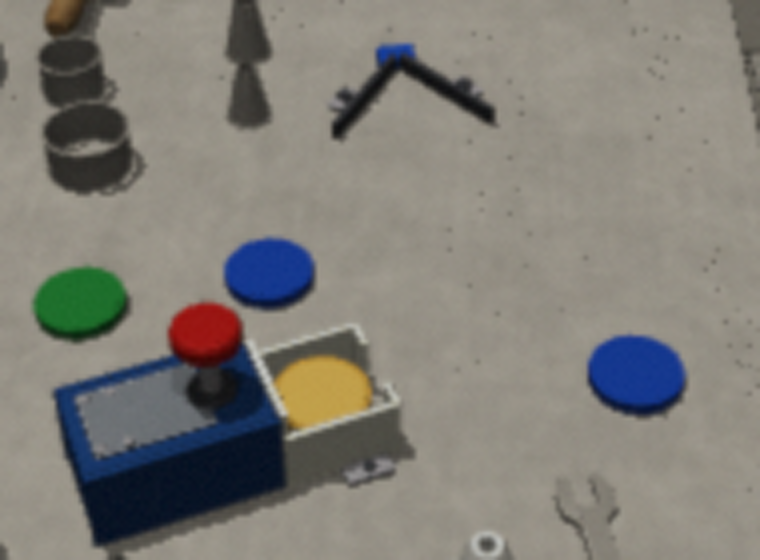

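View pics/c_scene.png

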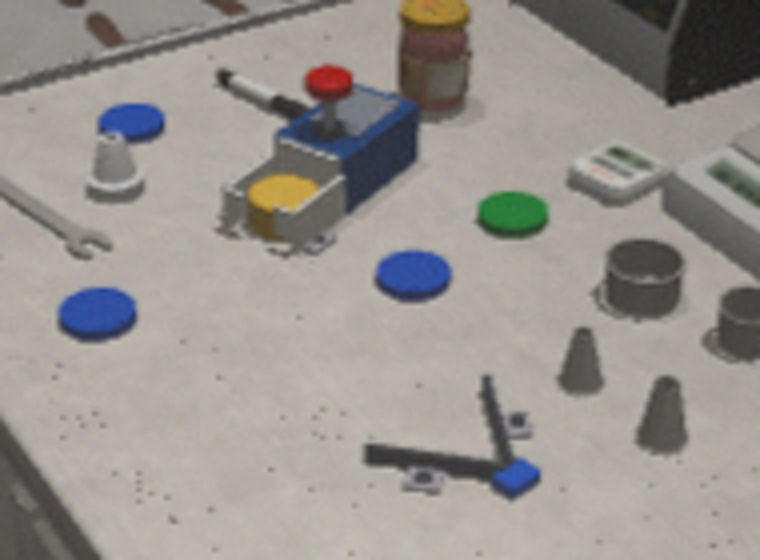

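```bash
python3 - <<'E'
from h import *
for n in('side','scene'):
    im,d=load(n+'0'); Q=pts(n,d); h=cv2.cvtColor(im,cv2.COLOR_RGB2HSV).astype(int); ok=d>0
    x,y,z=Q[...,0],Q[...,1],Q[...,2]
    print(n,'table z',np.median(z[ok&(abs(z)<8)&(x>450)&(x<700)&(y>-100)&(y<100)]))
    # housing top
    m=ok&(z>52)&(z<66)&(x>560)&(x<760)&(y>120)&(y<300)
    r=cv2.minAreaRect(Q[m][:,:2].astype(np.float32)); print('housing top',m.sum(),r, cv2.boxPoints(r).round().tolist())
    m=ok&(z>37)&(z<47)&(x>520)&(x<640)&(y>100)&(y<230)
    print('mag rim',m.sum()); r=cv2.minAreaRect(Q[m][:,:2].astype(np.float32)); print(r, cv2.boxPoints(r).round().tolist())
    # gold top
    g=(h[...,0]>15)&(h[...,0]<32)&(h[...,1]>120)&ok&(z>26)&(z<34)&(x<640)&(x>540)&(y>100)&(y<230)
    print('gold circle',cv2.minEnclosingCircle(Q[g][:,:2].astype(np.float32)))
    r_=((h[...,0]<6)|(h[...,0]>174))&(h[...,1]>150)&ok&(z>106)&(z<116)&(x>600)&(x<680)&(y>150)&(y<250)
    print('red circle',cv2.minEnclosingCircle(Q[r_][:,:2].astype(np.float32)))
    # objects blobs >6mm height
    m=(ok&(z>6)&(z<160)&(x>330)&(x<850)&(y>-330)&(y<480)).astype(np.uint8)
    k,l,st,ce=cv2.connectedComponentsWithStats(m)
    for j in range(1,k):
        if st[j,4]>15:
            q=Q[l==j]; print('blob',st[j,4],ce[j].round(),q.min(0).round(),q.max(0).round())
E
```

```text
side table z -0.04799840831467447
housing top 1244 ((662.7584228515625, 209.66415405273438), (118.98552703857422, 76.26782989501953), 24.094621658325195) [[593.0, 220.0], [624.0, 151.0], [733.0, 199.0], [701.0, 269.0]]
mag rim 209
((592.2080078125, 176.6158447265625), (99.64525604248047, 76.90396881103516), 23.341188430786133) [[531.0, 192.0], [562.0, 122.0], [653.0, 161.0], [623.0, 232.0]]
gold circle ((582.7407836914062, 169.36093139648438), 30.95564842224121)
red circle ((640.8864135742188, 201.1398468017578), 20.4569034576416)
blob 1009 [200. 193.] [ 735. -330.    6.] [838. -39.  60.]
blob 55 [225. 173.] [ 725. -311.    6.] [ 745. -288.   39.]
blob 235 [241. 194.] [ 647. -228.    6.] [ 684. -119.   51.]
blob 222 [281. 201.] [ 477. -215.    6.] [ 597. -105.   20.]
blob 287 [247. 247.] [597.  13.   6.] [656.  76.  13.]
blob 211 [164. 254.] [820.  47.   6.] [850. 111.  21.]
blob 303 [200. 255.] [716.  47.   6.] [775. 108.  14.]
blob 3119 [235. 285.] [535. 126.   6.] [732. 267. 114.]
blob 353 [339. 273.] [361.  96.   6.] [419. 156.  13.]
blob 1492 [155. 305.] [765. 248.   6.] [830. 3
[... 871 characters left out ...]
.]
blob 261 [210. 182.] [460. 266.   6.] [568. 415.  56.]
blob 113 [329. 189.] [817.  41.   6.] [850. 110.  22.]
blob 132 [307. 198.] [714.  44.   6.] [774. 107.  14.]
blob 285 [340. 213.] [ 733. -103.    6.] [804. -38.  36.]
blob 148 [283. 213.] [594.  12.   6.] [655.  73.  14.]
blob 169 [204. 222.] [360.  94.   6.] [418. 157.  14.]
blob 237 [367. 224.] [ 772. -187.    6.] [ 825. -134.   38.]
blob 109 [325. 235.] [ 644. -149.    6.] [ 671. -124.   47.]
blob 451 [397. 240.] [ 779. -330.    9.] [ 830. -198.   61.]
blob 246 [297. 258.] [ 475. -220.    6.] [ 593. -109.   19.]
blob 150 [345. 248.] [ 654. -235.    6.] [ 681. -204.   50.]
blob 80 [384. 259.] [ 724. -319.    6.] [ 746. -296.   39.]
```

```bash
python3 - <<'E'
from h import *
from scipy.optimize import least_squares
A=[]
for n in('side','scene'):
    im,d=load(n+'0'); Q=pts(n,d); ok=d>0
    x,y,z=Q[...,0],Q[...,1],Q[...,2]; v=im.max(-1)
    m=ok&(z>12)&(z<20)&(x>460)&(x<610)&(y>-225)&(y<-90)&(v<60)
    q=Q[m][:,:2]; A.append(q); print(n,len(q))
    # model: wall tops are 6mm wide segments, centerlines offset 3 outward from V with corner c, axis angle
    def res(p,q=q):
        c=p[:2]; a=p[2]; ax=np.array([np.cos(a),np.sin(a)]); pr=np.array([-ax[1],ax[0]])
        u=(q-c)@ax; w=abs((q-c)@pr); t=np.radians(35)
        dist=w*np.cos(t)-u*np.sin(t)  # outward distance from inner face
        return np.maximum(0,abs(dist-3)-2.0)+0.1*(dist-3)
    r=least_squares(res,[545,-195,np.radians(90)],loss='soft_l1')
    c=r.x[:2];a=r.x[2]; print(c,np.degrees(a),'seat',c+52*np.array([np.cos(a),np.sin(a)]),'rms',np.sqrt(np.mean(r.fun**2)))
    cv2.imwrite('pics/mask_%s.png'%n,cv2.resize((m*255).astype(np.uint8)[180:280,230:340],None,fx=5,fy=5,interpolation=0))
    u=(q-c)@np.array([np.cos(a),np.sin(a)]); print('u range',u.min(),u.max(),'(expect -?..82)')
E
```

```text
side 81
[ 550.17557278 -193.80988387] 100.85010119648702 seat [ 540.38708315 -142.73948666] rms 0.5521648033992812
u range -2.0717943518561546 79.7403735007509 (expect -?..82)
scene 4
[ 546.63487366 -198.23447017] 101.80991688520028 seat [ 535.99226905 -147.33520724] rms 0.1160060449023236
u range 17.554333298525275 51.66092056692605 (expect -?..82)
```

View pics/mask_side.png

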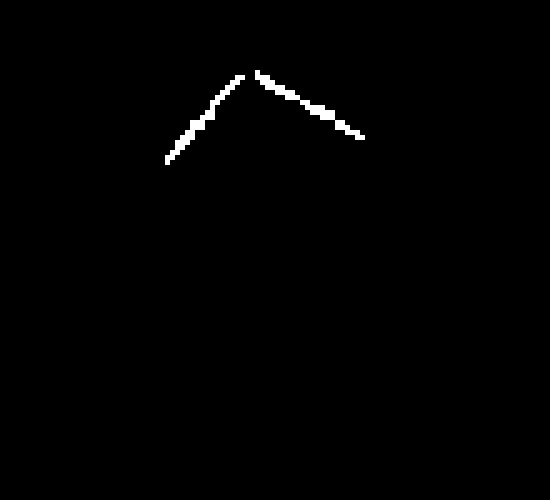

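>>> {"method": "play_rows", "body": {"increments": [[[1.4, -1.9, 0.2, -0.04], [1.4, -1.9, 0.2, -0.04], [1.4, -1.9, 0.2, -0.04], [1.4, -1.9, 0.2, -0.04], [1.4, -1.9, 0.2, -0.04], [1.4, -1.9, 0.2, -0.04], [1.4, -1.9, 0.2, -0.04], [1.4, -1.9, 0.2, -0.04], [1.4, -1.9, 0.2, -0.04], [1.4, -1.9, 0.2, -0.04]]], "grip": 255}}

```text
clock: 1.1
eef_pos: [434.6, 471.4, 201.1]
tcp_rot: [180.0, 0.0, 133.0]
force: [-0.0, 0.1, -0.1]
grip_width: 0.188
```

>>> {"method": "play_rows", "body": {"increments": [[[1.4, -1.9, 0.2, -0.04], [1.4, -1.9, 0.2, -0.04], [1.4, -1.9, 0.2, -0.04], [1.4, -1.9, 0.2, -0.04], [1.4, -1.9, 0.2, -0.04], [1.4, -1.9, 0.2, -0.04], [1.4, -1.9, 0.2, -0.04], [1.4, -1.9, 0.2, -0.04], [1.4, -1.9, 0.2, -0.04], [0, 0, 0, 0]]]}}

```text
clock: 2.1
eef_pos: [562.5, 297.7, 219.4]
tcp_rot: [179.9, 0.1, 112.2]
force: [-0.1, -0.2, -0.1]
grip_width: 0.006
```

```bash
python3 - <<'E'
from h import *
im,d=snap('wrist','w0'); s=ctrl.sense(); print(s['clock'],s['eef_pos'],s['tcp_rot'],s['force'],s['grip_width']); print(ctrl.camera_params('wrist'))
E
```

```text
2.15 [560.99232106 299.78304924 219.08811939] [1.79979189e+02 3.59151355e-02 1.12343706e+02] [ 0.55573551  0.91677818 -0.3244806 ] 0.004160031032253417
{'camera_matrix': array([[338.25876668,   0.        , 279.55285773],
       [  0.        , 338.25876668, 209.76039909],
       [  0.        ,   0.        ,   1.        ]]), 'hand_eye': array([[ 3.91757466e-04, -9.65266607e-01, -2.61266577e-01,
         7.09474379e+01],
       [ 9.99999571e-01,  5.97526803e-04, -7.08147875e-04,
        -1.85871748e-01],
       [ 8.39665278e-04, -2.61266187e-01,  9.65266427e-01,
        -2.03263990e+02],
       [ 0.00000000e+00,  0.00000000e+00,  0.00000000e+00,
         1.00000000e+00]])}
```

View pics/w0.png

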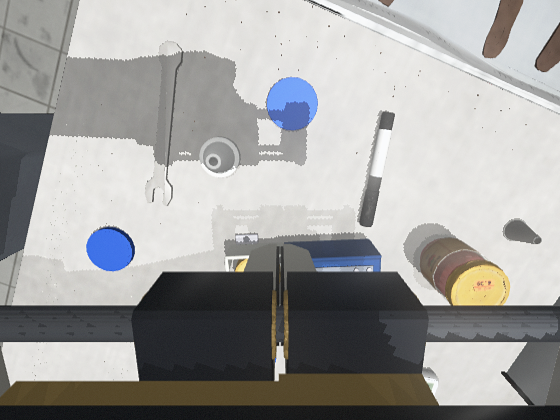

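>>> {"method": "play_rows", "body": {"increments": [[[0.4, -2.2, 0.3, -0.02], [0.4, -2.2, 0.3, -0.02], [0.4, -2.2, 0.3, -0.02], [0.4, -2.2, 0.3, -0.02], [0.4, -2.2, 0.3, -0.02], [0.4, -2.2, 0.3, -0.02], [0.4, -2.2, 0.3, -0.02], [0.4, -2.2, 0.3, -0.02], [0.4, -2.2, 0.3, -0.02], [0, 0, 0, -0.02]]]}}

```text
clock: 3.15
eef_pos: [596.4, 99.3, 246.6]
tcp_rot: [179.9, 0.1, 100.7]
force: [0.6, -0.7, 1.1]
grip_width: 0.004
```

>>> {"method": "play_rows", "body": {"increments": [[[0, -1, 0, 0], [0, 0, 0, 0]]]}}

```text
clock: 3.35
eef_pos: [595.4, 93.0, 245.8]
tcp_rot: [-180.0, 0.0, 101.1]
force: [0.2, -0.3, 0.3]
grip_width: 0.001
```

```bash
cat >> h.py <<'E'
from scipy.spatial.transform import Rotation as Ro
def wpts(f):
    z=np.load('pics/'+f+'.npz'); d=z['d']; p=ctrl.camera_params('wrist'); K=np.array(p['camera_matrix']); H=np.array(p['hand_eye'])
    v,u=np.mgrid[:d.shape[0],:d.shape[1]]
    c=np.stack([(u-K[0,2])/K[0,0]*d,(v-K[1,2])/K[1,1]*d,d],-1)
    R=Ro.from_euler('xyz',z['rot'],degrees=True).as_matrix()
    return z['im'],d,(c@H[:3,:3].T+H[:3,3])@R.T+z['eef']
E
python3 - <<'E'
from h import *
snap('wrist','w1'); s=ctrl.sense(); print(s['clock'],s['eef_pos'],s['tcp_rot'],s['force'],s['grip_width'])
im,d,Q=wpts('w1'); ok=d>0; x,y,z=Q[...,0],Q[...,1],Q[...,2]; h=cv2.cvtColor(im,cv2.COLOR_RGB2HSV).astype(int)
print('table',np.median(z[ok&(abs(z)<10)]))
g=(h[...,0]>12)&(h[...,0]<34)&(h[...,1]>90)&ok&(z>24)&(z<37)&(abs(x-580)<50)&(abs(y-170)<50)
print('gold',g.sum(),cv2.minEnclosingCircle(Q[g][:,:2].astype(np.float32)))
r=((h[...,0]<8)|(h[...,0]>172))&(h[...,1]>120)&ok&(z>100)&(z<120)&(abs(x-640)<50)&(abs(y-198)<50)
print('red',r.sum(),cv2.minEnclosingCircle(Q[r][:,:2].astype(np.float32)),np.median(z[r]))
m=ok&(z>54)&(z<66)&(x>560)&(x<760)&(y>120)&(y<300)
print('housing',cv2.minAreaRect(Q[m][:,:2].astype(np.float32)))
E
```

```text
3.4 [595.33608147  93.82623293 245.7720271 ] [-1.79979637e+02 -2.69770852e-03  1.01130449e+02] [-0.20842057 -0.27273837 -0.37302053] 0.001449119644551413
table -0.5054313130984127
gold 780 ((582.3606567382812, 170.6037139892578), 29.683818817138672)
red 1415 ((641.8810424804688, 197.21163940429688), 20.218814849853516) 110.23169010871644
housing ((664.2725830078125, 207.7200927734375), (119.16368865966797, 74.09791564941406), 24.707439422607422)
```

View pics/w1.png

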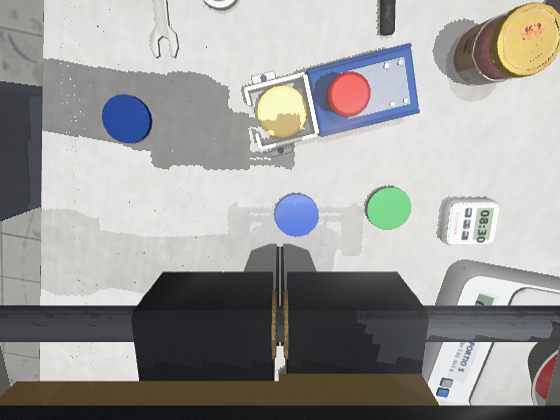

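The wrist view shows the red plunger at (349,94) and the gold stack at (281,111). All cameras agree: plunger at about (641.5, 197.5), dispenser yaw 24.6°. Now I'll move over the plunger and press it slowly.

>>> {"method": "play_rows", "body": {"increments": [[[0.5, 1.1, -0.6, 0], [0.5, 1.1, -0.6, 0], [0.5, 1.1, -0.6, 0], [0.5, 1.1, -1, 0], [0.5, 1.1, -1, 0], [0.5, 1.1, -1.2, 0], [0.5, 1.1, -1.4, 0], [0.5, 1.1, -1.6, 0], [0.6, 1.6, -1.6, 0], [0, 0, -1.6, 0]]], "grip": 255}}

```text
clock: 4.4
eef_pos: [642.0, 201.6, 132.0]
tcp_rot: [180.0, -0.1, 101.3]
force: [0.5, 0.8, -0.7]
grip_width: 0.004
```

>>> {"method": "play_rows", "body": {"increments": [[[0, 0, 0, 0], [0, 0, 0, 0]]]}}

```text
clock: 4.6
eef_pos: [641.5, 198.0, 133.3]
tcp_rot: [-179.9, 0.0, 101.1]
force: [0.0, -0.0, 0.5]
grip_width: 0.004
```

>>> {"method": "play_rows", "body": {"increments": [[[0, 0, -0.6, 0], [0, 0, -0.6, 0], [0, 0, -0.4, 0], [0, 0, -0.2, 0], [0, 0, -0.2, 0], [0, 0, -0.2, 0], [0, 0, -0.2, 0], [0, 0, -0.2, 0], [0, 0, -0.2, 0], [0, 0, -0.2, 0]]]}}

```text
clock: 5.6
eef_pos: [641.5, 198.0, 103.8]
tcp_rot: [180.0, 0.0, 101.1]
force: [0.3, 0.2, 0.1]
grip_width: 0.001
```

>>> {"method": "play_rows", "body": {"increments": [[[0, 0, -0.2, 0], [0, 0, -0.2, 0], [0, 0, -0.2, 0], [0, 0, -0.2, 0], [0, 0, -0.2, 0], [0, 0, -0.2, 0], [0, 0, -0.2, 0], [0, 0, -0.2, 0], [0, 0, -0.2, 0], [0, 0, -0.2, 0]]]}}

```text
clock: 6.6
eef_pos: [641.5, 197.9, 83.7]
tcp_rot: [-180.0, 0.0, 101.1]
force: [-0.5, 0.7, -0.4]
grip_width: 0.006
```

```bash
python3 - <<'E'
from h import *
s=ctrl.sense(); print(s['force'],s['joint_efforts'])
a,_=snap('side','s1'); b,_=snap('scene','c1')
x=cv2.resize(a[180:320,150:370],(800,510)); cv2.imwrite('pics/x1.png',x[:,:,::-1])
x=cv2.resize(b[120:260,160:380],(800,510)); cv2.imwrite('pics/x2.png',x[:,:,::-1])
E
```

```text
[-0.49854534  0.67823272 -0.40870882] [-5.32319199e-02 -7.35583806e+01  6.03727654e+00 -1.94928288e+01
 -2.66994926e-02  7.94033334e-02 -1.15099063e-02]
```

View pics/x1.png

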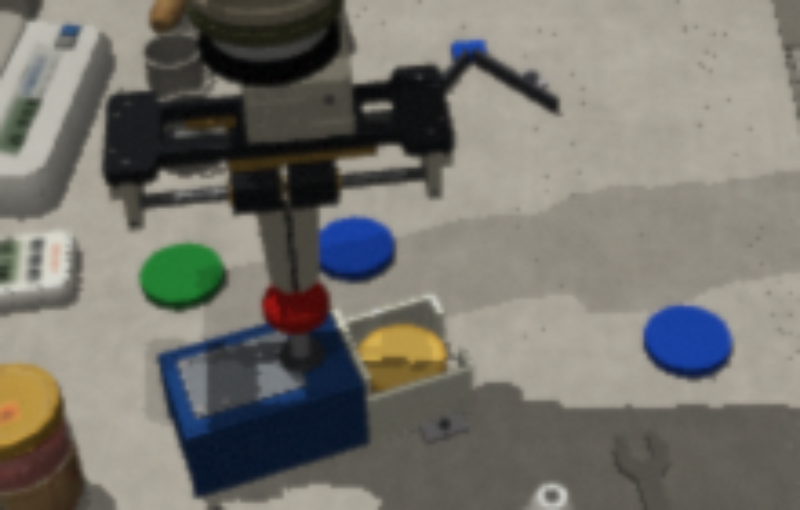

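View pics/x2.png

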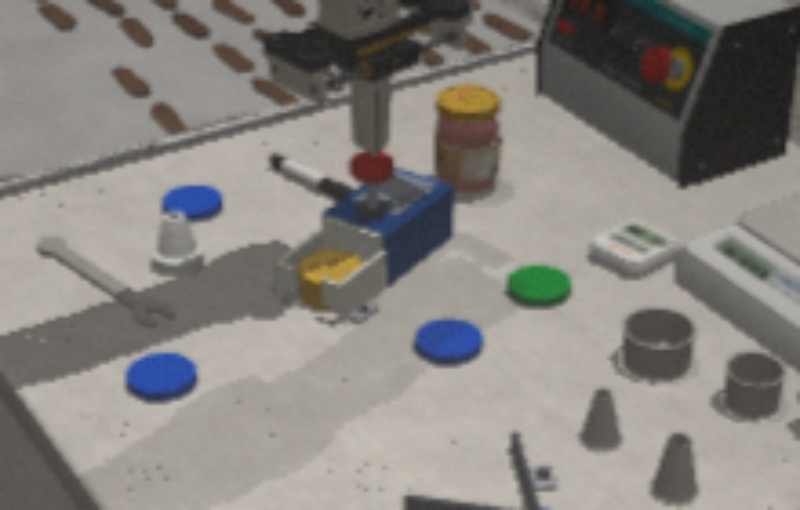

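```bash
python3 - <<'E'
from h import *
for n,f,f0 in(('side','s1','side0'),('scene','c1','scene0')):
  for ff in (f0,f):
    im,d=load(ff); Q=pts(n,d); h=cv2.cvtColor(im,cv2.COLOR_RGB2HSV).astype(int); ok=d>0; x,y,z=Q[...,0],Q[...,1],Q[...,2]
    r=((h[...,0]<6)|(h[...,0]>174))&(h[...,1]>150)&ok&(abs(x-640)<40)&(abs(y-198)<40)&(z>40)
    q=Q[r]; print(ff,len(q),np.median(q,0).round(1),np.percentile(q[:,2],[2,50,98]).round(1), np.argwhere(r).mean(0).round(1))
    if ff==f:
        m=ok&(abs(x-641)<30)&(abs(y-198)<30)&(z>60)&(h[...,1]<90)
        q=Q[m]; print('nonred z bins',np.histogram(q[:,2],np.arange(60,200,10)))
        for z0 in range(70,180,10):
            k=q[(q[:,2]>z0)&(q[:,2]<z0+10)]
            if len(k): print(z0,k.min(0).round(),k.max(0).round())
E
```

```text
side0 217 [640.4 205.  110.1] [101.7 110.1 112.7] [263.1 230.8]
s1 180 [639.6 208.7 110. ] [101.3 110.  113.4] [264.1 230.7]
nonred z bins (array([111,  15,   3,   2,   6,   0,  22,  47,  48,  50,  56,  61,  48]), array([ 60,  70,  80,  90, 100, 110, 120, 130, 140, 150, 160, 170, 180,
       190]))
70 [636. 201.  72.] [645. 204.  79.]
80 [639. 203.  80.] [645. 206.  84.]
90 [646. 216.  98.] [648. 217.  98.]
100 [621. 191. 103.] [622. 202. 109.]
120 [628. 203. 123.] [649. 209. 130.]
130 [625. 194. 130.] [653. 210. 140.]
140 [624. 202. 140.] [654. 210. 150.]
150 [624. 202. 150.] [654. 210. 160.]
160 [623. 203. 160.] [654. 211. 170.]
170 [623. 197. 170.] [656. 211. 180.]
scene0 60 [639.  191.7 109.2] [106.  109.2 111.9] [164.6 261.8]
c1 39 [640.4 188.7 109.2] [102.5 109.2 112.4] [164.7 262.5]
nonred z bins (array([28, 11,  6,  7,  4,  2, 15, 27, 29, 28, 32, 29, 32]), array([ 60,  70,  80,  90, 100, 110, 120, 130, 140, 150, 160, 170, 180,
       190]))
70 [633. 189.  71.] [644. 205.  80.]
80 [632. 187.  80.] [645. 199.  86.]
90 [621. 182.  94.] [633. 203. 100.]
100 [620. 185. 101.] [626. 209. 107.]
110 [617. 193. 113.] [640. 194. 118.]
120 [626. 187. 120.] [657. 202. 130.]
130 [624. 183. 130.] [652. 204. 140.]
140 [622. 184. 140.] [654. 204. 150.]
150 [623. 182. 151.] [654. 203. 160.]
160 [620. 184. 160.] [657. 203. 170.]
170 [621. 182. 170.] [657. 206. 180.]
```

```bash
python3 - <<'E'
from h import *
z=np.load('pics/w1.npz'); d=z['d']; p=ctrl.camera_params('wrist'); K=np.array(p['camera_matrix']); H=np.array(p['hand_eye'])
for v in range(240,300,6):
  for u in (265,272,276,284,288,296):
    dd=d[v,u]
    if dd>0:
        c=np.array([(u-K[0,2])/K[0,0]*dd,(v-K[1,2])/K[1,1]*dd,dd]); t=H[:3,:3]@c+H[:3,3]; print(v,u,t.round(0),end=' ')
  print()
t=np.linalg.inv(H)@np.array([0,0,0,1]); print('TCP pixel',K@t[:3]/t[2])
print(ctrl.sense()['joint_positions'], ctrl.sense()['eef_pos'],getattr(ctrl,'tcp_to_grasp',None))
snap('wrist','w2')
E
```

```text
240 265 [-95. -21. 246.] 240 272 [-95. -11. 247.] 240 276 [-95.  -5. 245.] 240 284 [-95.   6. 246.] 240 288 [-95.  12. 246.] 240 296 [-95.  23. 245.] 
246 265 [  8.  -7. -41.] 246 272 [  8.  -4. -42.] 246 276 [  8.  -2. -42.] 246 284 [  8.   2. -41.] 246 288 [  8.   4. -41.] 246 296 [  7.   8. -40.] 
252 265 [  8.  -7. -50.] 252 272 [  8.  -4. -49.] 252 276 [  6.  -2. -46.] 252 284 [  8.   2. -49.] 252 288 [  8.   4. -49.] 252 296 [  8.   8. -49.] 
258 265 [  8.  -7. -56.] 258 272 [  8.  -4. -57.] 258 276 [  6.  -2. -53.] 258 284 [  8.   2. -57.] 258 288 [  8.   4. -57.] 258 296 [  8.   8. -56.] 
264 265 [  8.  -7. -63.] 264 272 [  8.  -3. -64.] 264 276 [  6.  -2. -59.] 264 284 [  7.   2. -62.] 264 288 [  8.   4. -64.] 264 296 [  7.   7. -62.] 
270 265 [  8.  -6. -70.] 270 272 [  8.  -3. -69.] 270 276 [  7.  -2. -67.] 270 284 [  8.   2. -69.] 270 288 [  8.   4. -69.] 270 296 [  8.   7. -69.] 
276 265 [  35.   -3. -130.] 276 272 [  35.   -2. -130.] 276 276 [  7.  -1. -73.] 276 284 [  8.   2. -76.] 276 288 [  34.    2. -129.] 276 296 [  35.    4. -130.] 
282 265 [  34.   -3. -132.] 282 272 [  35.   -2. -133.] 282 276 [  7.  -1. -78.] 282 284 [  8.   2. -80.] 282 288 [  34.    2. -132.] 282 296 [  34.    4. -132.] 
288 265 [  34.   -3. -134.] 288 272 [  34.   -2. -134.] 288 276 [  7.  -1. -83.] 288 284 [  7.   2. -85.] 288 288 [  35.    2. -135.] 288 296 [  35.    4. -135.] 
294 265 [  35.   -3. -138.] 294 272 [  34.   -2. -137.] 294 276 [  30.   -1. -131.] 294 284 [  32.    1. -134.] 294 288 [  35.    2. -138.] 294 296 [  34.    4. -138.] 
TCP pixel [279.6370341 233.9117562   1.       ]
[-30.75844985  37.50604074  13.78060108 104.29038027 -13.10027707
  39.77725163   1.51249158] [641.32786095 197.90232476  83.57734853] 18.8
```

View pics/w2.png

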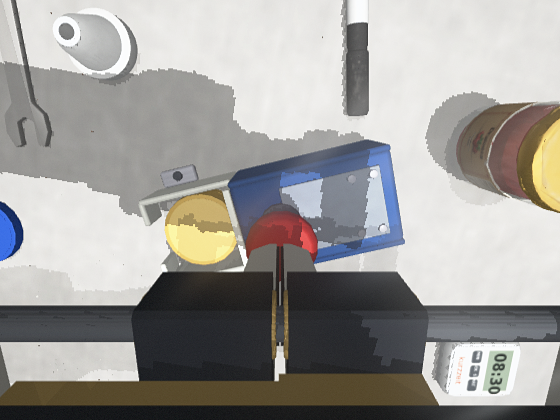

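The pictures contradict the reported TCP. The cap has not moved, and the real fingertips sit about 35 mm above the reported TCP height: the wrist depth puts the tips at tool z ≈ −37, and the side view at about z 118. There is no contact yet, so I'll keep going down slowly and watch the force.

>>> {"method": "play_rows", "body": {"increments": [[[0, 0, -0.2, 0], [0, 0, -0.2, 0], [0, 0, -0.2, 0], [0, 0, -0.2, 0]]]}}

```text
clock: 7.15
eef_pos: [641.5, 197.9, 75.7]
tcp_rot: [-180.0, 0.0, 101.1]
force: [-0.9, -0.7, 0.4]
grip_width: 0.005
```

>>> {"method": "play_rows", "body": {"increments": [[[0, 0, -0.2, 0], [0, 0, -0.2, 0], [0, 0, -0.2, 0]]]}}

```text
clock: 7.45
eef_pos: [641.6, 197.9, 70.4]
tcp_rot: [180.0, -0.0, 101.1]
force: [-2.6, -1.9, 6.1]
grip_width: 0.006
```

>>> {"method": "play_rows", "body": {"increments": [[[0, 0, -0.2, 0], [0, 0, -0.2, 0], [0, 0, -0.2, 0], [0, 0, -0.2, 0], [0, 0, -0.2, 0], [0, 0, -0.2, 0], [0, 0, -0.2, 0], [0, 0, -0.2, 0], [0, 0, -0.2, 0]]]}}

```text
clock: 8.35
eef_pos: [641.6, 197.9, 52.7]
tcp_rot: [180.0, -0.0, 101.1]
force: [-2.1, -0.8, 9.5]
grip_width: 0.005
```

>>> {"method": "play_rows", "body": {"increments": [[[0, 0, -0.2, 0], [0, 0, -0.2, 0], [0, 0, -0.2, 0]]]}}

```text
clock: 8.65
eef_pos: [641.6, 198.0, 46.8]
tcp_rot: [180.0, -0.0, 101.1]
force: [-4.1, 0.3, 10.6]
grip_width: 0.006
```

>>> {"method": "play_rows", "body": {"increments": [[[0, 0, -0.2, 0], [0, 0, -0.1, 0]]]}}

```text
clock: 8.85
eef_pos: [641.6, 197.9, 43.7]
tcp_rot: [180.0, -0.0, 101.1]
force: [-3.8, -0.3, 11.4]
grip_width: 0.004
```

>>> {"method": "play_rows", "body": {"increments": [[[0, 0, -0.1, 0], [0, 0, -0.1, 0]]]}}

```text
clock: 9.05
eef_pos: [641.6, 197.9, 41.9]
tcp_rot: [180.0, -0.0, 101.1]
force: [-3.4, 0.1, 10.5]
grip_width: 0.002
```

>>> {"method": "play_rows", "body": {"increments": [[[0, 0, -0.1, 0]]]}}

```text
clock: 9.15
eef_pos: [641.7, 198.0, 41.6]
tcp_rot: [180.0, -0.0, 101.1]
force: [-6.6, -1.3, 26.2]
grip_width: 0.004
```

>>> {"method": "play_rows", "body": {"increments": [[[0, 0, -0.1, 0]]]}}

```text
clock: 9.25
eef_pos: [641.8, 198.0, 41.5]
tcp_rot: [179.9, -0.1, 101.1]
force: [-9.3, -2.3, 34.1]
grip_width: 0.0
```

The stop is reached: the force jumped to 34 N at eef z 41.5, so the tips are about 37.5 mm above the reported TCP. Lifting now.

>>> {"method": "play_rows", "body": {"increments": [[[0, 0, 0.3, 0], [0, 0, 0.6, 0], [0, 0, 1, 0], [0, 0, 1, 0], [0, 0, 1.5, 0], [0, 0, 2, 0], [0, 0, 2, 0], [0, 0, 2, 0], [0, 0, 2, 0], [0, 0, 2, 0]]]}}

```text
clock: 10.25
eef_pos: [641.4, 197.8, 184.4]
tcp_rot: [180.0, 0.0, 101.1]
force: [0.3, 0.3, -0.3]
grip_width: 0.007
```

```bash
python3 - <<'E'
from h import *
print(ctrl.sense()['eef_pos'],ctrl.sense()['force'])
a,d=snap('side','s2'); b,d2=snap('scene','c2')
for n,f in(('side','s2'),('scene','c2')):
    im,d=load(f); Q=pts(n,d); h=cv2.cvtColor(im,cv2.COLOR_RGB2HSV).astype(int); ok=d>0; x,y,z=Q[...,0],Q[...,1],Q[...,2]
    g=((h[...,0]>15)&(h[...,0]<32)&(h[...,1]>110)&ok&(x>400)&(x<660)&(y>50)&(y<260)&(z>-5)&(z<40)).astype(np.uint8)
    k,l,st,ce=cv2.connectedComponentsWithStats(g)
    for j in range(1,k):
        if st[j,4]>25: q=Q[l==j]; q=q[q[:,2]>np.percentile(q[:,2],60)-3]; print(n,st[j,4],ce[j],np.median(q,0),cv2.minEnclosingCircle(q[:,:2].astype(np.float32)))
    r=((h[...,0]<6)|(h[...,0]>174))&(h[...,1]>150)&ok&(abs(x-640)<40)&(abs(y-198)<40)&(z>40); print('cap z',np.median(z[r]))
x=cv2.resize(a[180:320,150:370],(800,510)); cv2.imwrite('pics/x3.png',x[:,:,::-1])
E
```

```text
[641.41820604 197.82445095 184.38433487] [ 0.28053222  0.32041935 -0.31976315]
side 379 [295.5883905  273.68601583] [495.8457122  133.46161418   9.95521611] ((496.16778564453125, 131.4521484375), 30.72569465637207)
side 278 [261.52517986 278.25899281] [579.4244177  164.38070293  20.04249169] ((578.0618286132812, 166.7217254638672), 30.00710678100586)
cap z 110.06151733801772
scene 103 [247.37864078 196.40776699] [568.49523206 173.62449222  19.55529938] ((574.9498291015625, 162.3604736328125), 33.50896453857422)
scene 176 [233.57954545 211.71590909] [494.97831787 128.66460453   8.88469149] ((496.3385009765625, 130.11544799804688), 32.594573974609375)
cap z 109.36955214749474
```

View pics/x3.png

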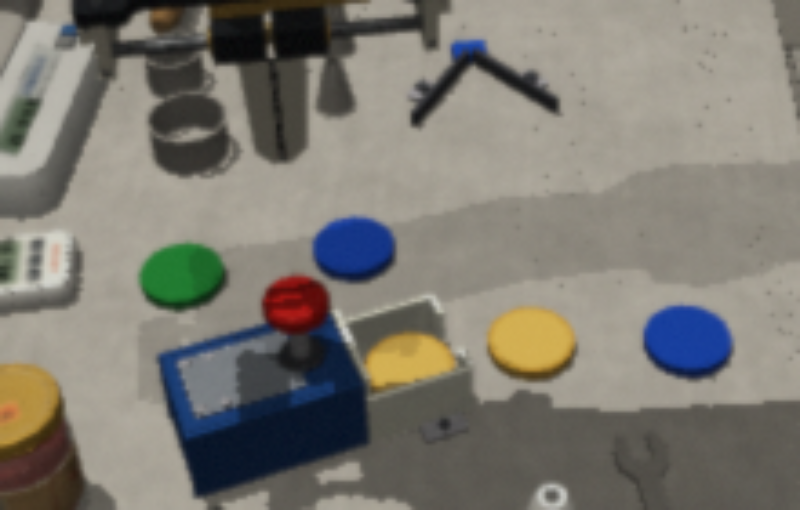

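The press worked. One gold board lies at (496,131), side-view crop (531,341), the cap is back at 110 mm and the remaining stack is 20 mm high. Next I'll refine the stop pose with the wrist camera and set the finger gap.

>>> {"method": "play_rows", "body": {"increments": [[[-0.6, -2.4, 0.5, 0], [-0.6, -2.4, 0.5, 0], [-0.6, -2.4, 0.5, 0], [-0.6, -2.4, 0.5, 0], [-0.6, -2.4, 0.5, 0], [-0.6, -2.4, 0.5, 0], [-0.6, -2.4, 0.5, 0], [-0.6, -2.4, 0.5, 0], [-0.6, -2.4, 0.5, 0], [-0.6, -2.4, 0.5, 0]]], "grip": 173}}

```text
clock: 11.35
eef_pos: [579.7, -45.1, 232.8]
tcp_rot: [-179.9, 0.0, 101.0]
force: [-0.1, 1.7, 1.0]
grip_width: 0.326
```

>>> {"method": "play_rows", "body": {"increments": [[[-0.8, -2.2, 0.2, 0], [-0.8, -2.2, 0.2, 0], [-0.8, -2.2, 0.2, 0], [-0.8, -2.2, 0.2, 0], [-0.8, -2.0, 0.2, 0], [0, 0, 0, 0], [0, 0, 0, 0]]]}}

```text
clock: 12.05
eef_pos: [540.4, -151.1, 242.8]
tcp_rot: [-180.0, -0.0, 101.0]
force: [0.0, 0.8, 0.2]
grip_width: 0.318
```

```bash
python3 - <<'E'
from h import *
s=ctrl.sense(); print(s['clock'],s['eef_pos'],s['tcp_rot'],s['grip_width'])
snap('wrist','w3')
E
```

```text
12.05 [ 540.43382955 -151.10857959  242.77688648] [-1.79976107e+02 -1.68730184e-02  1.00974556e+02] 0.31812707850232175
```

View pics/w3.png

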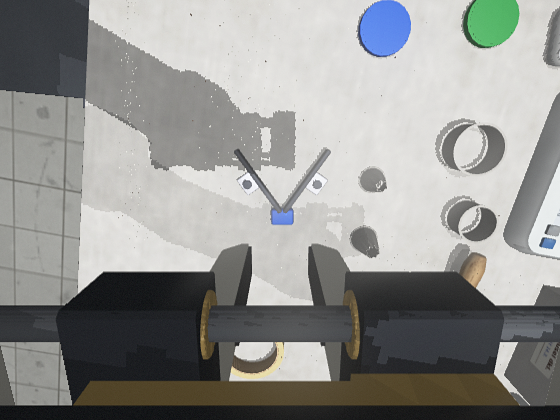

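```bash
python3 - <<'E'
from h import *
from scipy.optimize import least_squares
im,d,Q=wpts('w3'); ok=d>0; x,y,z=Q[...,0],Q[...,1],Q[...,2]; v=im.max(-1)
m=ok&(z>11)&(z<20)&(x>460)&(x<620)&(y>-225)&(y<-80)
m[235:]=False
q=Q[m&(v<110)][:,:2]; print(len(q), np.median(z[m]))
def res(p):
    c=p[:2]; a=p[2]; ax=np.array([np.cos(a),np.sin(a)]); pr=np.array([-ax[1],ax[0]])
    u=(q-c)@ax; w=abs((q-c)@pr); t=np.radians(35)
    return w*np.cos(t)-u*np.sin(t)-3
r=least_squares(res,[548,-195,np.radians(100)],loss='soft_l1')
c=r.x[:2];a=r.x[2]; e=np.array([np.cos(a),np.sin(a)]); print(c,np.degrees(a),'seat',c+52*e,np.sqrt(np.mean(r.fun**2)))
u=(q-c)@e; print(u.min(),u.max())
for nm in('w3',):
    dd=np.load('pics/w3.npz')['d']; p=ctrl.camera_params('wrist'); K=np.array(p['camera_matrix']); H=np.array(p['hand_eye'])
    for vv in (244,248,252,260,268):
        us=np.arange(205,355,6); o=[]
        for uu in us:
            k=dd[vv,uu]; t=H[:3,:3]@np.array([(uu-K[0,2])/K[0,0]*k,(vv-K[1,2])/K[1,1]*k,k])+H[:3,3]
            if t[2]<0: o.append(tuple(t.round().astype(int).tolist()))
        print(vv,o)
E
```

```text
186 14.697887549204154
[ 551.68305234 -191.65151263] 103.17445260737477 seat [ 539.83138175 -141.02012016] 1.7329884693045647
-1.9956141977410173 77.50813982305951
244 [(8, -20, -39), (8, -17, -38), (8, 17, -39), (8, 20, -38)]
248 [(8, -25, -44), (8, -23, -43), (8, -19, -44), (7, -17, -42), (8, 17, -45), (8, 20, -45), (8, 23, -43), (8, 26, -44)]
252 [(8, -28, -50), (8, -25, -49), (8, -22, -50), (8, -19, -50), (6, -16, -45), (71, 0, -203), (7, 16, -48), (8, 19, -49), (8, 22, -49), (8, 25, -49), (7, 28, -48)]
260 [(8, -29, -58), (8, -26, -59), (8, -23, -59), (8, -20, -59), (8, -18, -59), (6, -15, -55), (7, 16, -56), (8, 18, -60), (7, 21, -58), (8, 24, -60), (8, 26, -60), (8, 29, -58)]
268 [(8, -30, -67), (8, -27, -68), (8, -25, -67), (8, -22, -68), (8, -19, -67), (8, -17, -68), (5, -15, -61), (7, 15, -65), (8, 17, -68), (7, 20, -67), (7, 23, -66), (8, 25, -69), (8, 28, -68)]
```

>>> {"method": "play_rows", "body": {"increments": [[[-0.4, 2.4, -0.8, 0], [-0.4, 2.4, -0.8, 0], [-0.4, 2.4, -0.8, 0], [-0.4, 2.4, -0.8, 0], [-0.4, 2.4, -0.8, 0], [-0.4, 2.4, -0.8, 0], [-0.4, 2.4, -0.8, 0], [-0.4, 2.4, -0.8, 0], [-0.4, 2.4, -0.8, 0], [-0.4, 2.4, -0.8, 0]]]}}

```text
clock: 13.1
eef_pos: [500.9, 91.9, 162.4]
tcp_rot: [-180.0, -0.0, 101.2]
force: [0.1, -0.6, 0.5]
grip_width: 0.323
```

>>> {"method": "play_rows", "body": {"increments": [[[-0.3, 2.2, -0.8, 0], [-0.3, 2.2, -0.8, 0], [-0.3, 2.2, -0.8, 0], [-0.4, 2.3, -0.8, 0], [0, 0, -1, 0], [0, 0, -1, 0], [0, 0, -1, 0], [0, 0, -1, 0], [0, 0, 0, 0], [0, 0, 0, 0]]]}}

```text
clock: 14.1
eef_pos: [488.6, 178.2, 90.7]
tcp_rot: [-180.0, 0.0, 101.1]
force: [0.3, -0.7, 0.4]
grip_width: 0.32
```

```bash
python3 - <<'E'
from h import *
s=ctrl.sense(); print(s['clock'],s['eef_pos'],s['tcp_rot'],s['grip_width'])
snap('wrist','w4')
im,d,Q=wpts('w4'); ok=d>0; x,y,z=Q[...,0],Q[...,1],Q[...,2]; h=cv2.cvtColor(im,cv2.COLOR_RGB2HSV).astype(int)
E
```

```text
14.1 [488.56244113 178.21993858  90.68988667] [-1.79965036e+02  1.97086055e-02  1.01052363e+02] 0.32003089189487943
```

View pics/w4.png

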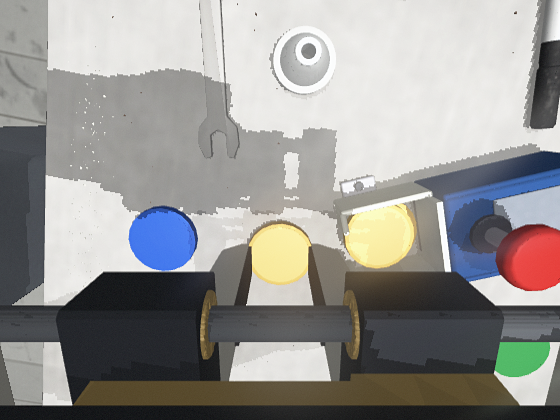

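>>> {"method": "play_rows", "body": {"increments": [[[0, 0, -1.2, 0], [0, 0, -1.2, 0], [0, 0, -1.2, 0], [0, 0, -1.2, 0], [0, 0, -1.2, 0], [0, 0, -1.2, 0], [0, 0, -1.2, 0], [0, 0, -1.2, 0], [0, 0, -0.9, 0], [0, 0, 0, 0]]]}}

```text
clock: 15.15
eef_pos: [487.9, 178.7, -15.4]
tcp_rot: [-179.9, 0.0, 101.1]
force: [-0.7, -0.5, 0.1]
grip_width: 0.319
```

>>> {"method": "play_rows", "body": {"increments": [[[0, 0, -0.6, 0], [0, 0, -0.4, 0], [0, 0, -0.4, 0], [0, 0, 0, 0], [0, 0, 0, 0]]]}}

```text
clock: 15.65
eef_pos: [488.6, 178.9, -28.0]
tcp_rot: [180.0, 0.0, 101.1]
force: [-0.8, -0.8, 0.7]
grip_width: 0.326
```

```bash
python3 - <<'E'
from h import *
a,d=snap('side','s3')
x=cv2.resize(a[200:340,200:420],(800,510)); cv2.imwrite('pics/x4.png',x[:,:,::-1])
a,d=snap('scene','c3')
x=cv2.resize(a[140:260,150:330],(780,520)); cv2.imwrite('pics/x5.png',x[:,:,::-1])
E
```

```text
(no output)
```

View pics/x4.png

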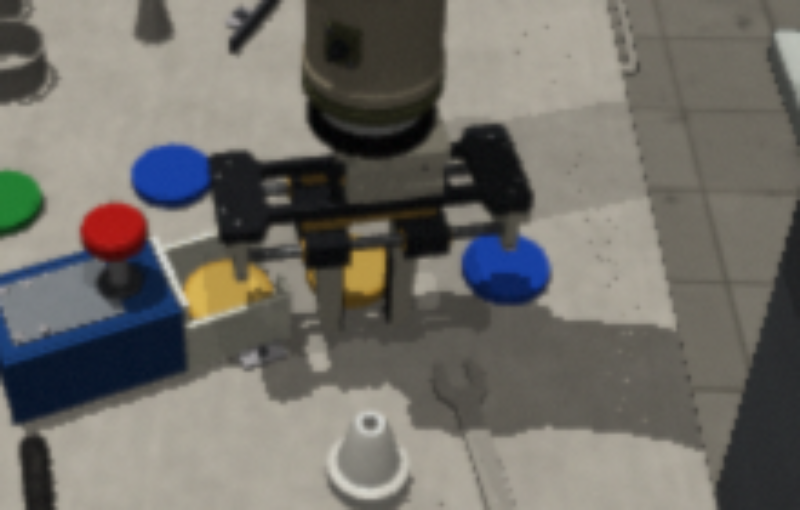

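View pics/x5.png

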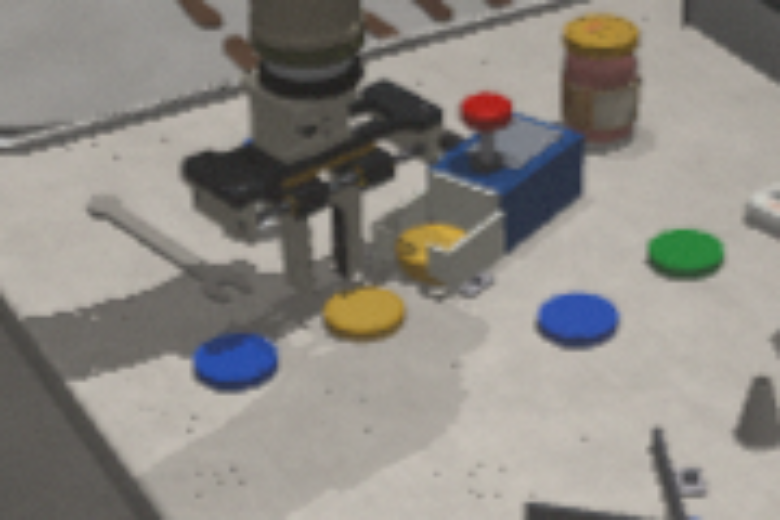

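>>> {"method": "play_rows", "body": {"increments": [[[0, 0, -0.2, 0], [0, 0, -0.2, 0], [0, 0, -0.1, 0], [0, 0, 0, 0]]]}}

```text
clock: 16.15
eef_pos: [488.4, 178.9, -33.3]
tcp_rot: [-180.0, 0.0, 101.1]
force: [-0.0, 0.3, 0.0]
grip_width: 0.324
```

>>> {"method": "play_rows", "body": {"increments": [[[0.05, -0.4, 0, 0], [0.05, -0.4, 0, 0], [0.05, -0.4, 0, 0], [0.05, -0.4, 0, 0], [0.05, -0.4, 0, 0], [0.05, -0.4, 0, 0], [0.1, -0.6, 0, 0], [0.1, -0.6, 0, 0], [0.1, -0.6, 0, 0], [0, 0, 0, 0]]]}}

```text
clock: 17.15
eef_pos: [494.7, 135.7, -33.1]
tcp_rot: [-180.0, 0.0, 101.0]
force: [0.3, -0.1, -0.2]
grip_width: 0.325
```

```bash
cat >> h.py <<'E'
def board(n,f,box):
    im,d=snap(n,f); Q=pts(n,d); h=cv2.cvtColor(im,cv2.COLOR_RGB2HSV).astype(int); ok=d>0; x,y,z=Q[...,0],Q[...,1],Q[...,2]
    g=((h[...,0]>15)&(h[...,0]<32)&(h[...,1]>110)&ok&(x>box[0])&(x<box[1])&(y>box[2])&(y<box[3])&(z>-5)&(z<16)).astype(np.uint8)
    k,l,st,ce=cv2.connectedComponentsWithStats(g); j=1+np.argmax(st[1:,4]); q=Q[l==j]; q=q[q[:,2]>6.5]
    return len(q),cv2.minEnclosingCircle(q[:,:2].astype(np.float32)),np.median(q[:,2])
E
python3 - <<'E'
from h import *
print(board('scene','c4',(400,560,-200,150)),ctrl.sense()['eef_pos'])
x=cv2.resize(load('c4')[0][140:260,150:330],(780,520)); cv2.imwrite('pics/x6.png',x[:,:,::-1])
E
```

```text
(151, ((497.6606140136719, 100.36815643310547), 31.284589767456055), np.float64(9.155131518545888)) [494.58554624 136.31129169 -33.08677854]
```

View pics/x6.png

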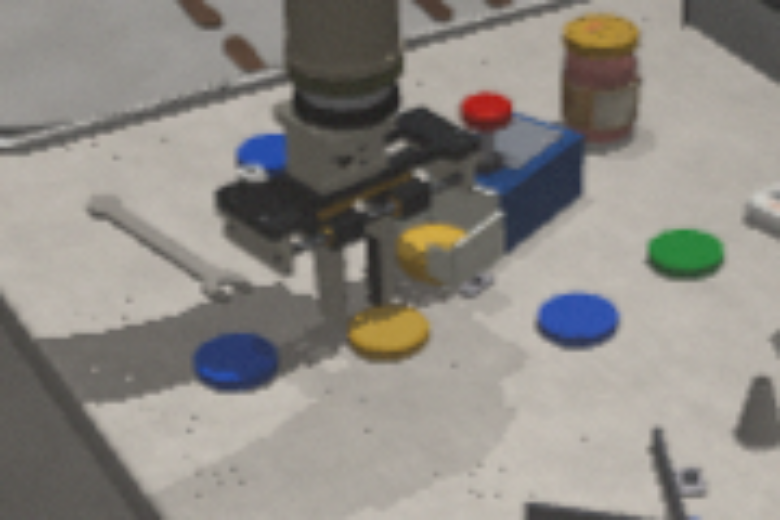

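The fingers cage the board and it moves ahead of them as planned. Continuing the push.

>>> {"method": "play_rows", "body": {"increments": [[[0.15, -0.8, 0, 0], [0.15, -1, 0, 0], [0.15, -1, 0, 0], [0.15, -1, 0, 0], [0.15, -1, 0, 0], [0.15, -1, 0, 0], [0.15, -1, 0, 0], [0.15, -1, 0, 0], [0.15, -1, 0, 0], [0.15, -1, 0, 0]]]}}

```text
clock: 18.2
eef_pos: [509.6, 38.1, -33.1]
tcp_rot: [-180.0, 0.0, 101.1]
force: [-0.0, 0.7, -0.6]
grip_width: 0.322
```

>>> {"method": "play_rows", "body": {"increments": [[[0.15, -1, 0, 0], [0.15, -1, 0, 0], [0.15, -1, 0, 0], [0.15, -1, 0, 0], [0.15, -0.8, 0, 0], [0.15, -0.8, 0, 0], [0.15, -0.8, 0, 0], [0.15, -0.6, 0, 0], [0.1, -0.4, 0, 0], [0, 0, 0, 0]]]}}

```text
clock: 19.2
eef_pos: [522.7, -35.7, -33.1]
tcp_rot: [180.0, 0.0, 101.1]
force: [0.1, 0.6, 0.2]
grip_width: 0.323
```

```bash
python3 - <<'E'
from h import *
print(ctrl.sense()['eef_pos'],ctrl.sense()['force'],board('scene','c5',(450,640,-220,20)))
x=cv2.resize(load('c5')[0][190:310,220:400],(780,520)); cv2.imwrite('pics/x7.png',x[:,:,::-1])
E
```

```text
[522.68542249 -35.6971767  -33.08009019] [0.07069852 0.55081868 0.18555931] (181, ((528.0946044921875, -73.59236145019531), 31.937501907348633), np.float64(8.886463047588435))
```

View pics/x7.png

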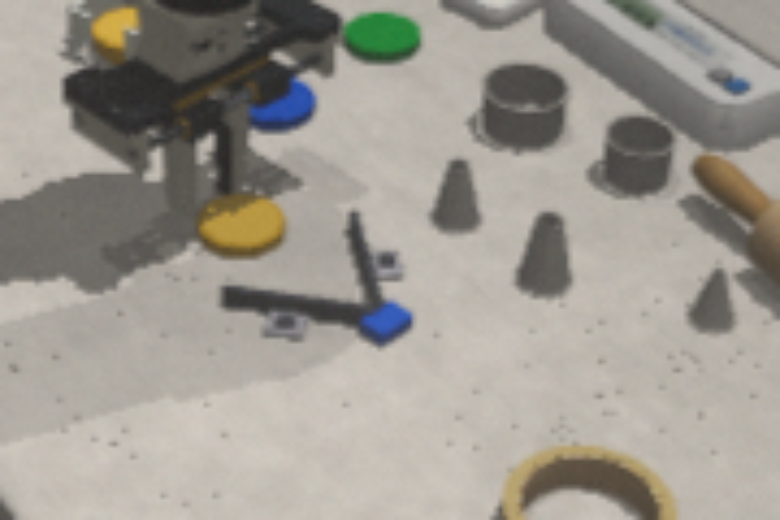

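>>> {"method": "play_rows", "body": {"increments": [[[0.1, -0.6, 0, 0], [0.1, -0.7, 0, 0], [0.1, -0.7, 0, 0], [0.1, -0.7, 0, 0], [0.1, -0.7, 0, 0], [0.1, -0.7, 0, 0], [0.1, -0.7, 0, 0], [0.1, -0.6, 0, 0], [0.1, -0.4, 0, 0], [0.1, -0.3, 0, 0]]]}}

```text
clock: 20.25
eef_pos: [532.6, -96.5, -33.1]
tcp_rot: [180.0, 0.0, 101.1]
force: [0.1, -0.1, -0.5]
grip_width: 0.32
```

>>> {"method": "play_rows", "body": {"increments": [[[0.05, -0.2, 0, 0], [0.05, -0.2, 0, 0], [0, 0, 0, 0]]]}}

```text
clock: 20.55
eef_pos: [533.6, -100.2, -33.1]
tcp_rot: [180.0, 0.0, 101.1]
force: [-0.6, -0.5, 0.4]
grip_width: 0.322
```

```bash
python3 - <<'E'
from h import *
print(ctrl.sense()['eef_pos'],ctrl.sense()['force'],board('scene','c6',(450,640,-220,20)))
x=cv2.resize(load('c6')[0][190:310,220:400],(780,520)); cv2.imwrite('pics/x8.png',x[:,:,::-1])
E
```

```text
[ 533.5740431  -100.19354034  -33.08518674] [-0.62187959 -0.54157745  0.3985636 ] (195, ((538.8739624023438, -134.402099609375), 30.478172302246094), np.float64(9.316853481826163))
```

View pics/x8.png

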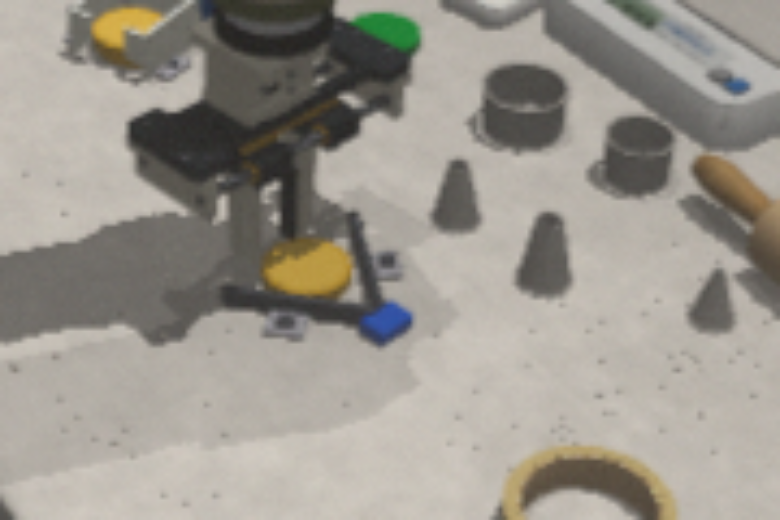

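>>> {"method": "play_rows", "body": {"increments": [[[0.02, -0.15, 0, 0], [0.02, -0.15, 0, 0], [0.02, -0.1, 0, 0], [0.02, -0.1, 0, 0]]]}}

```text
clock: 21.0
eef_pos: [534.3, -105.2, -33.1]
tcp_rot: [-180.0, 0.0, 101.1]
force: [-0.5, 0.7, -0.1]
grip_width: 0.323
```

>>> {"method": "play_rows", "body": {"increments": [[[0.02, -0.1, 0, 0]]]}}

```text
clock: 21.1
eef_pos: [534.5, -106.1, -33.1]
tcp_rot: [-180.0, 0.0, 101.1]
force: [-0.2, 0.1, -0.4]
grip_width: 0.324
```

>>> {"method": "play_rows", "body": {"increments": [[[0.02, -0.1, 0, 0]]]}}

```text
clock: 21.2
eef_pos: [534.7, -107.2, -33.1]
tcp_rot: [180.0, 0.0, 101.1]
force: [-0.7, 0.9, -1.0]
grip_width: 0.323
```

>>> {"method": "play_rows", "body": {"increments": [[[0.02, -0.1, 0, 0]]]}}

```text
clock: 21.3
eef_pos: [534.9, -108.2, -33.1]
tcp_rot: [-180.0, 0.0, 101.1]
force: [0.6, -0.8, 0.1]
grip_width: 0.323
```

>>> {"method": "play_rows", "body": {"increments": [[[0.02, -0.1, 0, 0]]]}}

```text
clock: 21.4
eef_pos: [535.2, -109.2, -33.1]
tcp_rot: [180.0, 0.0, 101.1]
force: [0.4, 0.5, 0.6]
grip_width: 0.32
```

>>> {"method": "play_rows", "body": {"increments": [[[0.02, -0.1, 0, 0]]]}}

```text
clock: 21.5
eef_pos: [535.3, -110.1, -33.1]
tcp_rot: [180.0, 0.0, 101.1]
force: [-0.0, 0.1, -0.8]
grip_width: 0.32
```

```bash
python3 - <<'E'
from h import *
print(ctrl.sense()['eef_pos'],ctrl.sense()['force'],board('scene','c7',(450,640,-220,20)))
x=cv2.resize(load('c7')[0][210:290,250:370],(780,520)); cv2.imwrite('pics/x9.png',x[:,:,::-1])
E
```

```text
[ 535.32478497 -110.14146706  -33.06655046] [-0.04811574  0.10425997 -0.78462635] (191, ((542.18505859375, -144.85272216796875), 30.17458724975586), np.float64(9.057939937165377))
```

View pics/x9.png

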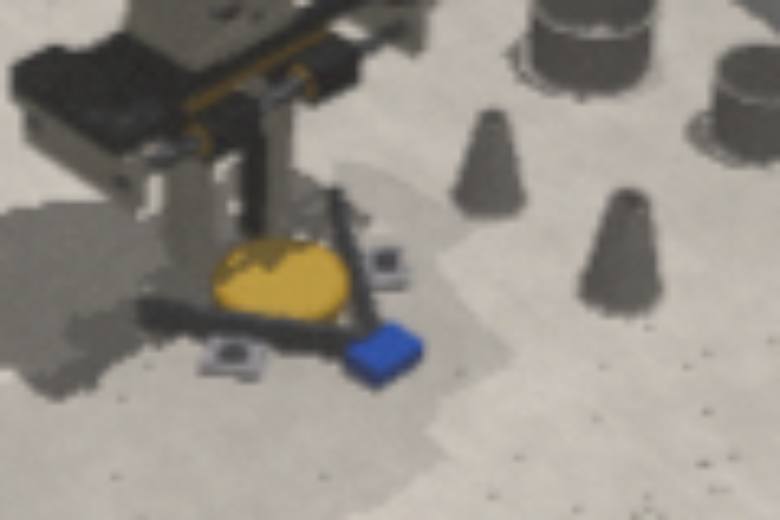

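>>> {"method": "play_rows", "body": {"increments": [[[0.02, -0.1, 0, 0]]]}}

```text
clock: 21.65
eef_pos: [535.5, -111.0, -33.1]
tcp_rot: [180.0, -0.0, 101.1]
force: [0.5, -0.3, 0.7]
grip_width: 0.324
```

>>> {"method": "play_rows", "body": {"increments": [[[0.02, -0.1, 0, 0]]]}}

```text
clock: 21.75
eef_pos: [535.8, -111.9, -33.1]
tcp_rot: [180.0, -0.0, 101.1]
force: [-0.5, 1.6, -0.2]
grip_width: 0.32
```

>>> {"method": "play_rows", "body": {"increments": [[[0.02, -0.1, 0, 0]]]}}

```text
clock: 21.85
eef_pos: [535.8, -112.2, -33.1]
tcp_rot: [-180.0, -0.1, 101.2]
force: [-1.0, 5.3, 1.6]
grip_width: 0.322
```

>>> {"method": "play_rows", "body": {"increments": [[[0.01, -0.05, 0, 0], [0, 0, 0, 0]]]}}

```text
clock: 22.05
eef_pos: [535.7, -112.2, -33.1]
tcp_rot: [-180.0, -0.1, 101.2]
force: [-0.9, 5.5, 0.5]
grip_width: 0.326
```

>>> {"method": "play_rows", "body": {"increments": [[[-0.02, 0.1, 0, 0], [-0.02, 0.1, 0, 0], [-0.04, 0.2, 0, 0], [-0.1, 0.5, 0, 0], [-0.2, 1, 0, 0], [-0.2, 1, 0, 0], [0, 0, 0.5, 0], [0, 0, 1, 0], [0, 0, 1.5, 0], [0, 0, 2, 0]]]}}

```text
clock: 23.05
eef_pos: [529.9, -84.9, 17.7]
tcp_rot: [-180.0, 0.0, 101.1]
force: [-0.6, 0.5, 0.3]
grip_width: 0.326
```

>>> {"method": "play_rows", "body": {"increments": [[[0, 0, 2.5, 0], [0, 0, 2.5, 0], [0, 0, 2.5, 0], [0, -1, 2.5, 0], [0, -1, 2.5, 0], [0, -1, 2.5, 0], [0, -1, 2.5, 0], [0, -1, 2, 0], [0, 0, 0, 0], [0, 0, 0, 0]]]}}

```text
clock: 24.05
eef_pos: [530.0, -134.8, 212.5]
tcp_rot: [179.9, 0.0, 101.1]
force: [-0.9, 0.2, -0.8]
grip_width: 0.319
```

```bash
python3 - <<'E'
from h import *
s=ctrl.sense(); print(s['clock'],s['eef_pos'],s['force'])
snap('wrist','w5'); print('scene',board('scene','c8',(450,640,-220,20))); print('side',board('side','s8',(450,640,-220,20)))
im,d,Q=wpts('w5'); ok=d>0; x,y,z=Q[...,0],Q[...,1],Q[...,2]; h=cv2.cvtColor(im,cv2.COLOR_RGB2HSV).astype(int)
g=(h[...,0]>12)&(h[...,0]<34)&(h[...,1]>80)&ok&(z>5)&(z<14)&(x>450)&(x<620)&(y<-80)&(y>-220)
print(g.sum(),cv2.minEnclosingCircle(Q[g][:,:2].astype(np.float32)))
v,u=np.argwhere(g).mean(0).astype(int); print(u,v); c=im[max(0,v-70):v+70,max(0,u-100):u+100]
cv2.imwrite('pics/x10.png',cv2.resize(c[:,:,::-1],None,fx=4,fy=4))
c=load('c8')[0][140:300,180:400]; cv2.imwrite('pics/x11.png',cv2.resize(c[:,:,::-1],(800,582)))
E
```

```text
24.05 [ 529.99741417 -134.79326774  212.54211159] [-0.89096562  0.19252847 -0.79269861]
scene (186, ((542.315185546875, -146.5653076171875), 30.511926651000977), np.float64(9.224127745352552))
side (220, ((540.2289428710938, -148.29248046875), 34.446475982666016), np.float64(10.087767597992686))
485 ((542.4022827148438, -146.155029296875), 30.081775665283203)
286 183
```

View pics/x10.png

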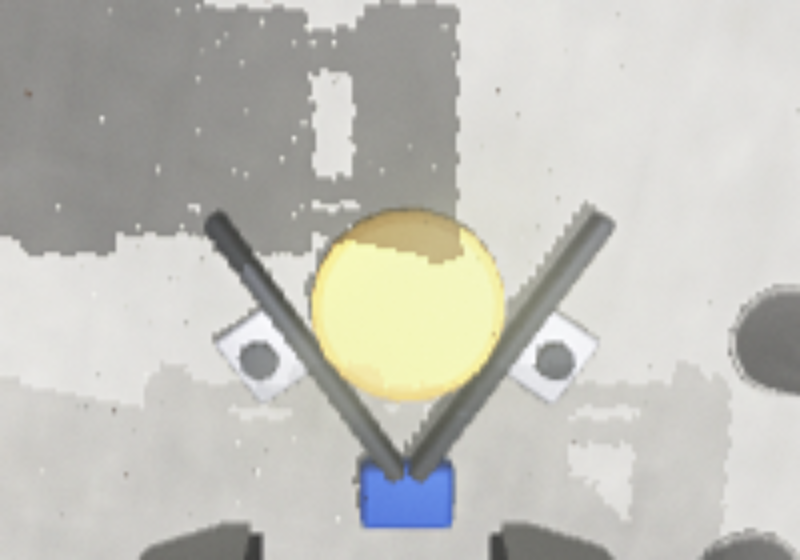

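View pics/x11.png

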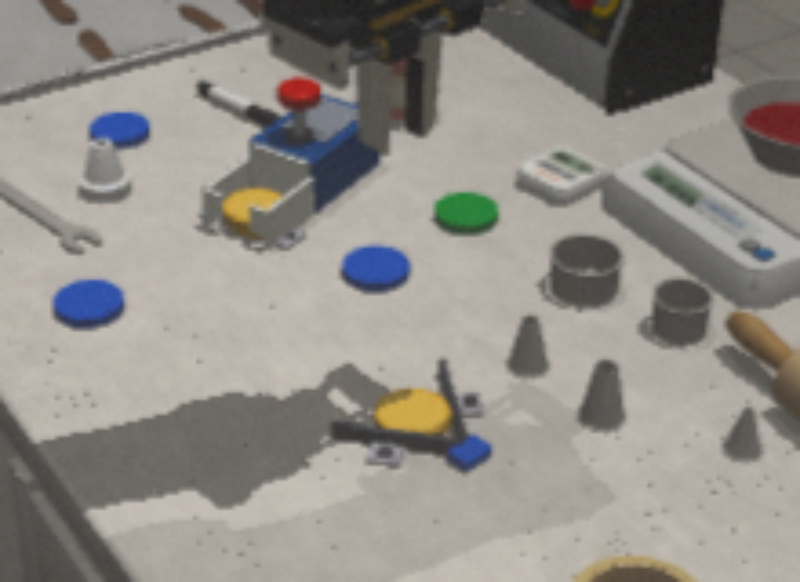

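```bash
python3 - <<'E'
from h import *
im,d,Q=wpts('w5'); ok=d>0; x,y,z=Q[...,0],Q[...,1],Q[...,2]; vmax=im.max(-1)
h=cv2.cvtColor(im,cv2.COLOR_RGB2HSV).astype(int)
g=(h[...,0]>12)&(h[...,0]<34)&(h[...,1]>60)&ok&(z>5)&(z<14)&(x>450)&(x<620)&(y<-80)&(y>-220)
# circle from algebraic fit on contour
cn=max(cv2.findContours(g.astype(np.uint8),0,1)[0],key=cv2.contourArea)[:,0]
q=Q[cn[:,1],cn[:,0]][:,:2]; A=np.c_[2*q,np.ones(len(q))]; s=np.linalg.lstsq(A,(q**2).sum(1),rcond=None)[0]; print('circle',s[:2],np.sqrt(s[2]+s[0]**2+s[1]**2))
c0=s[:2]
m=ok&(z>12.5)&(z<20)&(h[...,1]<60)&(vmax<130)&(x>460)&(x<620)&(y>-205)&(y<-80); m[228:]=False
P=Q[m][:,:2]; e=np.array([np.cos(np.radians(102.5)),np.sin(np.radians(102.5))]); pr=np.array([-e[1],e[0]])
for sg in(1,-1):
    k=P[((P-c0)@pr)*sg>12]; vx,vy,x0,y0=cv2.fitLine(k.astype(np.float32),cv2.DIST_HUBER,0,.01,.01).ravel()
    dist=abs((c0-[x0,y0])@np.array([-vy,vx])); print('wall',sg,len(k),'center-to-wall-midline',dist,'(touch: 33 in theory)',np.degrees(np.arctan2(vy,vx)))
E
```

```text
circle [ 542.15448864 -145.92914767] 29.22490750642872
wall 1 190 center-to-wall-midline 32.101516238166596 (touch: 33 in theory) -43.709297
wall -1 137 center-to-wall-midline 31.736470137006005 (touch: 33 in theory) 67.88246
```

```bash
python3 - <<'E'
from h import *
a,d0=load('scene0'); b,d1=load('c8'); Q0=pts('scene',d0);Q1=pts('scene',d1)
for nm,(u,v) in dict(noz1=(325,235),noz2=(345,248),noz3=(384,259),tape=(356,312),whitenoz=(208,185),marker=(249,170)).items():
    df=np.abs(a[v-9:v+9,u-9:u+9].astype(int)-b[v-9:v+9,u-9:u+9]).mean(); print(nm,round(df,1))
print(ctrl.finish_job())
E
```

```text
noz1 5.6
noz2 5.1
noz3 6.0
tape 6.9
whitenoz 6.1
marker 5.6
the job is handed in; nothing more can be done
None
```

I pressed the plunger once, slowly, down to its stop and let it spring back. One gold board came out at about (496, 131). I then pushed it along the table with the two part-open fingers into the angle stop, backed off, and handed the job in at about 24 s.

**Last checks:**
- **Seating:** While pushing, the contact force was about 5.5 N along the V axis, so the board was bearing on both walls. After I let go, the wrist picture shows it touching both. Its centre is 32.1 and 31.7 mm from the wall midlines, where 33 mm means touching; I put that difference down to camera error.
- **Dispenser:** After the press the cap was back at 110 mm, and the two remaining boards were in the magazine with their top at 20 mm. The final scene picture still shows both as they were.
- **Bystanders:** The scene pictures from the start and the end show no sign that the nozzles, tape roll or marker moved.

**What disagreed:**
- **Tool height:** The real fingertips sat about 37.5 mm above the reported tool point. My first descent stopped above the plunger without touching it. I found this in the camera depth, confirmed it when I hit the plunger's stop, and used it for the rest of the job.
- **Seat position:** The board ended at (542, −146), 4–5 mm from my earlier camera estimates of (540, −142). I relied on the wall contact over that estimate.
- **Peak force:** The highest press force was about 34 N (about 35 N with the sideways part), at the plunger's stop.

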